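# Unbolt the specimen carrier

## Task

Unbolt the grey specimen carrier: hold its sprung ribbed safety plate down with one fingertip and, while it stays down, push the bolt's upright lug all the way to the left with the other fingertip, away from the lid's hook; then let the plate spring back up so that it keeps the bolt drawn, the clear lid having risen ajar by itself. Use the fingertips only: pinch and lift nothing, do not push on the lid, do not drag the carrier, and leave the bottles, tape and marker round it where they are.

Things in the scene. Friction and masses are not known exactly. Their poses are not given: they have to be found in the camera images.
- carrier: Grey specimen carrier, 280 mm along its y, 245 mm along its x, about 3 kg, loose on rubber feet. Its x points from its front ledge to its lid, y to its left, z up; origin: centre of its underside. Ledge: x -120 to -12 mm, 85 mm high, with bolt and safety plate on it (hinge posts 111 mm high). Behind it the compartment under the clear lid (top 117 mm, front edge at x = -14 mm; risen 140 mm).
- bolt (a joint): Draw of the bolt, m: 0 = home (right end in the lid's hook), grows to the carrier's left (+y), stop at 0.030. A spring (1.8 N at home, 3.6 N at the stop) pushes it home. The plate's tongue, when up, blocks it at home, and again from going back once drawn past 0.025 (it then rests at about 0.0245). Let go half way, the tongue jams under the lug.
- bolt_lug: The bolt's upright black lug; axes as the carrier's. Origin on the axis of the 12 mm steel rod, which runs along y at carrier x = -50 mm, 97 mm above the worktop, in two guides (y = -45 and +45 mm, tops 105 mm high). The lug's block spans x -16 to +20 mm, y -8 to +8 mm, z 14.5 to 37.5 mm from the origin.
- lug (a point): Middle of the lug's right-hand face (its -y side), where a fingertip pushes it to the left (+y); axes as the carrier's; 123 mm above the worktop. The face reaches 11 mm up and down and 18 mm to front and back.
- catch (a joint): Angle by which the safety plate is pressed down, rad: 0 = up (sprung), 0.19 = down on its stop; the lug can pass over its tongue from about 0.14.
- catch_plate: Ribbed steel safety plate in front of the bolt, hinged at its front edge (origin on that axis, 58 mm in front of the rod, 106.5 mm high). 88 mm along y (-48 to +40 mm), from 4.5 to 38.5 mm behind the hinge, 5 mm thick; a 7 mm tongue left of the lug reaches back to 50 mm. Up, it slopes up to the back by 0.19 rad; down, it is level, top 109 mm high. A fingertip may slide along it while pressing.
- plate_top (a point): Middle of the plate's top face, 22 mm behind its hinge, 36 mm in front of the rod; 113 mm above the worktop when up, 109 mm when down. Pressed here it starts to move at about 2 N and takes about 5 N to hold down; a finger at that height clears rod and guides and stands beside the lug.
- lid (a joint): Opening of the clear lid, rad: 0 = shut; its spring lifts it to 0.16 by itself when the bolt leaves its hook (about 0.020 drawn).
- lid_panel: Clear lid with black frame (280 x 136 mm) and, at its front right, a steel hook round the bolt's end (carrier y -80 to -67 mm). Origin on its hinge at the back. Not to be pushed on.
- ledge_bottle: Small white bottle with a red cap, 40 mm wide, 77 mm tall, loose on the left end of the carrier's ledge (about 113 mm left of the carrier's middle); origin at its underside. Leave it there.
- amber_small: Amber bottle, 50 mm wide, 101 mm tall, standing to the right or left of the carrier; origin at its underside.
- white_bottle: White bottle, 50 mm wide, 95 mm tall, standing to the left or right of the carrier; origin at its underside.
- tape_roll: Roll of white tape lying flat, 70 x 80 x 19 mm, right of the carrier; origin at its underside.
- marker: Marker pen, 122 mm long, 15 mm thick, lying in front of the carrier; origin at its underside.
There are look-alikes about, which are no part of the job. Leave any blue or green look-alike of the ledge_bottle alone.

How it is judged:
By the outcome, as a careful person would: the job done as asked, in the order asked, and still so for the second after the job is handed in, with the robot touching nothing.
It also fails if it takes over 45 s, if anything falls off the work surface, if the arm or the gripper's body presses on something with over 40 N, if the wrist force passes 120 N, or if a joint passes its speed limit or range.

## Robot

A 6-joint arm with a two-finger parallel gripper is mounted at the origin on a cart in front of the work surface, level with it; the furniture and walls round the work are solid. World frame = base frame: x ahead of the robot, y to its left, z up, the work surface at z = 0. Lengths are in mm, angles in rad, forces in N, time in s.
With the tool pointing down it reaches from about 275 to 875 mm from the base axis. Payload 12.5 kg.
Tool frame: the origin (TCP) lies where the fingers leave the gripper's body, on its centre line; the fingertips stand 73 mm ahead of it and the grasp point (between the pads) lies 54 mm ahead of it (robot.grip_depth is the distance from the TCP to the grasp point, in mm); z points along the fingers, y is the line along which they close (so a half turn about z gives the same grasp; the last joint's range is limited). The gripper opens to 85 mm and grips with 20 to 120 N. Pads are 22 mm wide; open, the fingers measure 114 mm over their backs; the gripper's body (76 mm by 85 mm) begins 54 mm behind the grasp point. The pads swing forward as they close: fully open they stand 13 mm farther back than shut.
Start: joints at [1.103, 0.351, 1.652, -0, 1.139, -0.085], TCP at [205.404, 510.19, 303.89] pointing down, gripper open.
Joint ranges: [-2.75, 2.75], [-0.79, 2.1], [0.01, 2.65], [-1.57, 4.71], [0.07, 3.14], [-2.87, 2.87]. Speed limits (rad/s): [2.22, 2.22, 2.79, 3.14, 3.14, 3.14].

## Interface

Orientations are given as a unit quaternion [x, y, z, w].
In Python, from plant import robot, cams gives the robot as it stands. The module is installed in compiled form; this text tells all that it offers.
- The arm moves only by the tool send_rows, never from a script. Its argument "commands" is one flat list of numbers, 6 for each row, row after row: the shift along the world's x, y, z in mm, then the turn, a rotation vector about the world's x, y, z in degrees. In form: [x, y, z, wx, wy, wz, x, y, z, wx, wy, wz, ...]. A call has 1 to 10 rows; each row shifts and turns the commanded pose from where the row before left it; what a row does not reach is not made up. A row lasts 1/8 s, in which the tool goes at most 62.5 mm and 10.7 degrees, less where a joint would pass 70% of its speed; a pose out of reach is approached as far as the arm can. A call with a gripper value outside its range is refused whole. "jaw" is the opening, from -1 (shut) to 1 (fully open), set as the call begins (left out, the last holds). The fingers move at their own pace and stop on an object; "force" is the grip in N (left out, the last holds). Time passes only in rows, so rows that do not move let the fingers close. It gives the time, the measured TCP pose, the force, the opening and the grip force at its end, in the units of the state.
- robot.sense(): the state, without advancing time (a new reading comes with each control period).
- cams.read_camera(name): name is "scene" or "top" or "wrist"; returns the picture (400x640x3 uint8, blue, green, red); there is no depth.
- cams.get_calibration(name): a dict with "fx", "fy", "cx", "cy" (pixels), "R" (3x3) and "t" (3): a world point X has camera coordinates R X + t. Camera axes: x right, y down, z forward; pixel columns grow to the right and rows downward; lengths in mm; the calibration is good to about 2 mm. A picture is of the moment at which its call begins: read the wrist's pose just before it. get_calibration takes no time and is no camera call; for the wrist camera it gives the pose at the moment of the call.
- robot.job_done(): hands the job in; it is judged then, once.
The state is a dict: "time": time; "qpos": joint angles; "qd": joint speeds; "tau": joint torques, N m; "position": TCP position; "orientation": TCP orientation; "wrist_force": force on the tool from outside, world axes, zero at the start; "ft_torque": the same for the moment, N m; "grip_width": opening from 0.0 (shut) to 1.0 (fully open); "grip_force": force on a finger pad.
Only numpy, scipy, OpenCV 4.12 (cv2) and the standard library are available. Lean on these libraries where they do the work, as an engineer would, in place of code of your own. Each camera call takes 0.05 s, during which the arm holds its last target. There are 200 camera calls.

## Working session

There is one attempt and no reset: what is moved stays moved. The work goes in short steps, Python scripts to look and compute and a tool call to move; the robot and the scene stay as the last step left them, time stands still between calls to the robot, and variables do not carry over. Pictures are saved under pics/ and viewed, at most 10 in all, crops included, and the job is handed in when it is done.

Besides the shell and the picture viewer there is one more tool, called after ">>>" as name(argument=value, ...), one argument or row to a line, values as JSON. send_rows: Moves the arm, as the interface text tells. Its arguments: {"type":"object","properties":{"commands":{"type":"array"},"jaw":{"type":"number"},"force":{"type":"number"}},"required":["commands"]}

```bash
mkdir -p pics; python3 - <<'E'
from plant import robot,cams
import cv2,numpy as np
s=robot.sense();print(s)
for n in("top","scene"):
    cv2.imwrite(f"pics/{n}0.png",cams.read_camera(n));c=cams.get_calibration(n);print(n,c)
E
```

```text
{'time': 0.0, 'qpos': array([ 1.10338156e+00,  3.51257047e-01,  1.65243368e+00, -2.93800636e-05,
        1.13909822e+00, -8.45742565e-02]), 'qd': array([ 0.00024299,  0.00080716, -0.00161597,  0.00191748, -0.00210271,
       -0.00108836]), 'tau': array([ 9.32178955e-04, -5.06099331e+01, -2.91406918e+01, -4.05755962e-07,
        4.63036544e-03, -8.64881969e-06]), 'position': array([205.31143255, 509.9735309 , 303.34332921]), 'orientation': array([ 1.90247322e-01,  9.81736013e-01, -5.79141335e-04, -1.50162613e-04]), 'wrist_force': array([-0.10700254, -0.3892869 , -0.40876269]), 'ft_torque': array([-0.01152964,  0.03988633,  0.00413646]), 'grip_force': 0.0, 'grip_width': 0.9986459678737017}
top {'fx': 414.89963210707947, 'fy': 414.89963210707947, 'cx': 320.5174000669995, 'cy': 194.5008717772923, 'R': array([[-5.45840110e-04, -9.99949083e-01,  1.00763718e-02],
       [-9.97954918e-01, -9.93791715e-05, -6.39216123e-02],
       [ 6.39193590e-02, -1.00906558e-02, -9.97904051e-01]]), 't': array([ -39.24443385,  555.83196669, 1064.51800395])}
scene {'fx': 372.15274526503606, 'fy': 372.15274526503606, 'cx': 327.0923256612812, 'cy': 204.71596254291845, 'R': array([[-0.47320496, -0.88094288, -0.00408832],
       [-0.43277352,  0.23650468, -0.86992679],
       [ 0.76732271, -0.40988435, -0.49316394]]), 't': array([221.57988485, 325.49047742, 464.83061398])}
```

View pics/top0.png

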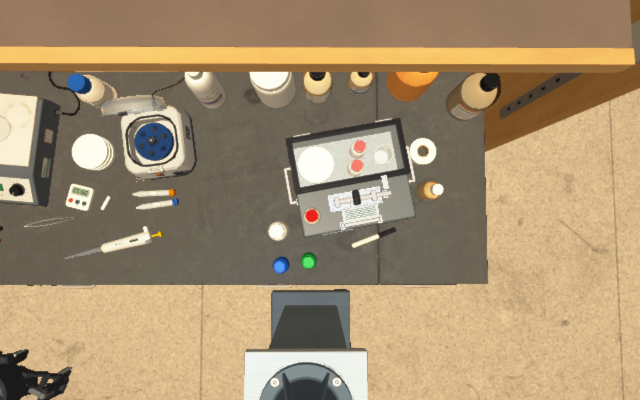

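View pics/scene0.png

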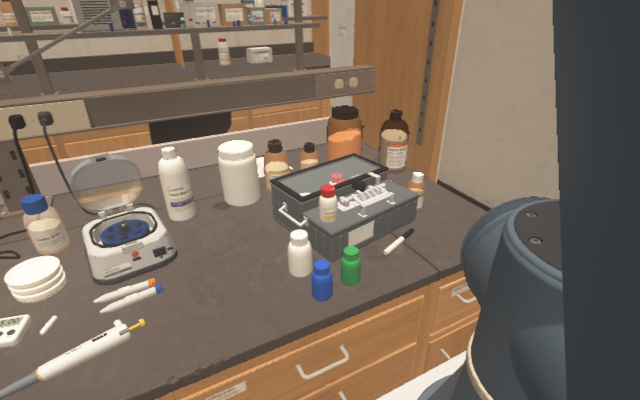

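The top view shows the carrier at about (352,178), with the lug near (356,198), the plate near (362,215) and the red-capped ledge bottle at (312,215). The look-alikes are the blue bottle at (281,265) and the green one at (308,261). Both stand off the carrier, so neither is the ledge bottle. I'll confirm this in an enlarged crop.

```bash
cat > h.py <<'E'
import numpy as np,cv2
def ray(c,u,v,z):
    d=c["R"].T@np.array([(u-c["cx"])/c["fx"],(v-c["cy"])/c["fy"],1]);o=-c["R"].T@c["t"]
    return o+d*(z-o[2])/d[2]
def proj(c,X):
    p=c["R"]@np.array(X,float)+c["t"];return c["fx"]*p[0]/p[2]+c["cx"],c["fy"]*p[1]/p[2]+c["cy"]
E
python3 - <<'E'
from plant import cams
from h import *
c=cams.get_calibration("top");im=cv2.imread("pics/top0.png")
cv2.imwrite("pics/crop0.png",cv2.resize(im[145:245,285:425],None,fx=5.7,fy=5.7,interpolation=cv2.INTER_CUBIC))
for n,u,v,z in[("lug",356,198,134),("cap",312,215,77)]:print(n,ray(c,u,v,z).round())
E
```

```text
lug [ 540. -121.  134.]
cap [502. -18.  77.]
```

View pics/crop0.png

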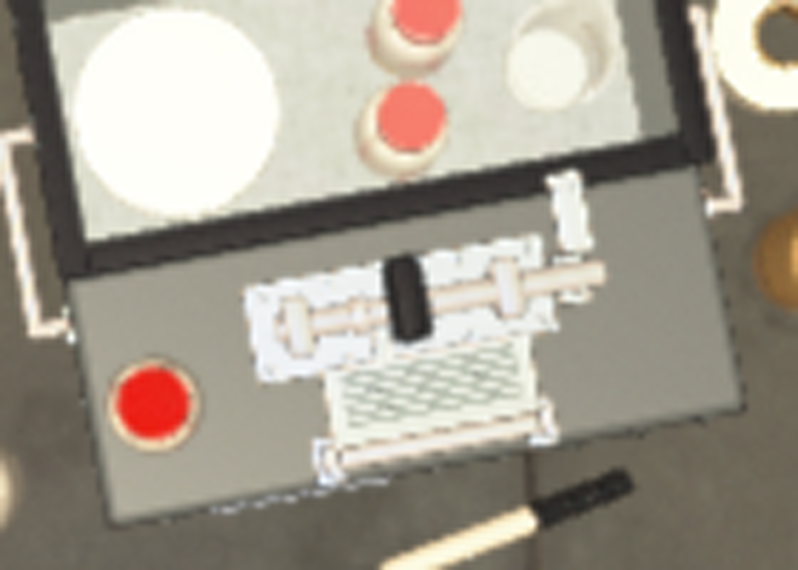

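The crop confirms one red-capped white bottle on the ledge at (150,403). It also shows the lug top centre at (408,298), the ledge front corners at (113,522) and (743,408), and the lid front corners at (70,275) and (708,160). Next I'll fit the carrier pose from these.

```bash
python3 - <<'E'
from plant import cams
from h import *
c=cams.get_calibration("top")
P=[("lug",408,298,134.5,-48,0),("fl",113,522,85,-120,140),("fr",743,408,85,-120,-140),("ll",72,272,117,-14,140),("lr",708,160,117,-14,-140),("rodR",603,272,97,-50,None)]
A=[];B=[];W=[]
for n,u,v,z,x,y in P:
    w=ray(c,285+u/5.7,145+v/5.7,z);print(n,w.round(1))
    if y is not None: A.append([x,y]);W.append(w[:2])
A=np.array(A,float);W=np.array(W);a=A-A.mean(0);w=W-W.mean(0)
th=np.arctan2((a[:,0]*w[:,1]-a[:,1]*w[:,0]).sum(),(a*w).sum())
R=np.array([[np.cos(th),-np.sin(th)],[np.sin(th),np.cos(th)]]);t=W.mean(0)-R@A.mean(0)
print(np.degrees(th),t,"res",(W-A@R.T-t).round(1).tolist())
print("tcp start",R@[-68,-22]+t,"end",R@[-68,11]+t)
E
```

```text
lug [ 541.9 -122.2  134.5]
fl [449.   -0.5  85. ]
fr [ 497.5 -270.5   85. ]
ll [553.7  15.9 117. ]
lr [ 600.7 -249.8  117. ]
rodR [ 555.1 -208.9   97. ]
10.111596479985026 [ 590.77453384 -114.31502492] res [[-1.6, 0.6], [1.0, -2.9], [0.3, 2.7], [1.3, -5.2], [-0.9, 4.8]]
tcp start [ 527.69318417 -147.9118004 ] end [ 521.89950674 -115.42436742]
```

>>> send_rows(
  commands=[23,-47,0,0,0,-4.1,23,-47,0,0,0,-4.1,23,-47,0,0,0,-4.1,23,-47,0,0,0,-4.1,23,-47,0,0,0,-4.1,23,-47,0,0,0,-4.1,23,-47,0,0,0,-4.1],
  jaw=-0.5,
)

```text
time: 0.98
position: [366.8, 179.6, 303.9]
orientation: [0.429, 0.903, 0.0, 0.0]
wrist_force: [1.2, 1.4, -0.1]
grip_width: 0.252
grip_force: 0.0
```

>>> send_rows(
  commands=[23,-47,0,0,0,-4.1,23,-47,0,0,0,-4.1,23,-47,0,0,0,-4.1,23,-47,0,0,0,-4.1,23,-47,0,0,0,-4.1,23,-47,0,0,0,-4.2,23,-47,0,0,0,-4.3,0,0,-40,0,0,0,0,0,0,0,0,0,0,0,0,0,0,0],
)

```text
time: 2.22
position: [527.6, -147.5, 264.9]
orientation: [0.64, 0.768, 0.0, 0.0]
wrist_force: [0.5, -0.5, 0.2]
grip_width: 0.248
grip_force: 0.0
```

```bash
python3 - <<'E'
from plant import robot,cams
from h import *
s=robot.sense();print({k:np.round(s[k],3) for k in("time","position","orientation","wrist_force","grip_width","qpos")})
c=cams.get_calibration("wrist");cv2.imwrite("pics/w1.png",cams.read_camera("wrist"));print(c)
np.savez("w1.npz",**c)
# predictions from top-view estimate
th=np.radians(10.11);R=np.array([[np.cos(th),-np.sin(th)],[np.sin(th),np.cos(th)]]);t=np.array([590.8,-114.3])
for n,x,y,z in[("lugtop",-48,0,134.5),("plate",-86,0,113),("plateFR",-104,-48,109),("rodR",-50,-95,97)]:
    print(n,np.round(proj(c,[*(R@[x,y]+t),z])))
E
```

```text
{'time': np.float64(2.225), 'position': array([ 527.614, -147.46 ,  264.946]), 'orientation': array([0.64 , 0.768, 0.   , 0.   ]), 'wrist_force': array([ 0.489, -0.469,  0.233]), 'grip_width': np.float64(0.248), 'qpos': array([-0.358,  0.39 ,  1.698,  0.   ,  1.052, -0.539])}
{'fx': 335.3268627490144, 'fy': 335.3268627490144, 'cx': 316.0199116051401, 'cy': 198.39732393587113, 'R': array([[ 0.98356194,  0.18056661,  0.00127081],
       [ 0.1737973 , -0.94855159,  0.264659  ],
       [ 0.04899401, -0.26008765, -0.96434123]]), 't': array([-493.81057616, -256.39197126,  276.97230937])}
lugtop [347. 182.]
plate [288. 175.]
plateFR [264. 239.]
rodR [336. 288.]
```

View pics/w1.png

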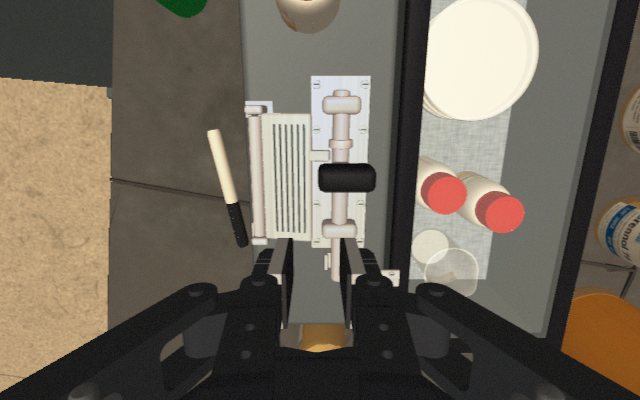

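The wrist view agrees with the fit. It shows the lug at x 319–376, y 163–192, the plate at x 262–311, y 113–241, and the fingertips at about (288,240) and (350,240). I'll measure the lug from this view.

```bash
python3 - <<'E'
from h import *
c=dict(np.load("w1.npz"));im=cv2.imread("pics/w1.png")
print("cam",-c["R"].T@c["t"])
m=(im[140:215,310:385].max(2)<60).astype(np.uint8)
n,l,st,ce=cv2.connectedComponentsWithStats(m);k=1+np.argmax(st[1:,4]);x,y,w,h,_=st[k];u0,v0=x+310,y+140;print("lug px",u0,v0,w,h)
th=np.radians(10.11);R=np.array([[np.cos(th),-np.sin(th)],[np.sin(th),np.cos(th)]]);t=np.array([590.8,-114.3])
def car(u,v,z): return (R.T@(ray(c,u,v,z)[:2]-t)).round(1)
print("lug L/R top edges",car(u0+w/2,v0,134.5),car(u0+w/2,v0+h,134.5),"front/back",car(u0,v0+h/2,134.5),car(u0+w,v0+h/2,134.5))
print("plate FL,BL,FR,BR",car(264,113,110),car(311,115,117),car(264,239,110),car(311,241,117))
print("guides",car(341,104,105),car(339,229,105))
tc=R.T@(np.array([527.6,-147.5])-t);print("tcp in carrier",tc, "yaw check rod", car(341,110,103)-car(339,270,103))
E
```

```text
cam [516.68353605 -81.99823155 335.57979945]
lug px 319 163 57 29
lug L/R top edges [-47.8  11.9] [-47.3  -6.2] front/back [-65.    2.9] [-30.1   3.1]
plate FL,BL,FR,BR [-100.9   40.5] [-70.2  39.5] [-104.1  -47.6] [-70.1 -46.1]
guides [-50.5  46.4] [-49.8 -41.6]
tcp in carrier [-68.04654556 -21.59045245] yaw check rod [ -1.4 118.2]
```

>>> send_rows(
  commands=[0,0,-25,0,0,0,0,0,-25,0,0,0,0,0,-15,0,0,0,0,0,-5,0,0,0,0,0,-3,0,0,0,0,0,-2,0,0,0,0,0,0,0,0,0],
)

```text
time: 3.15
position: [527.5, -147.9, 189.2]
orientation: [0.64, 0.768, 0.0, 0.0]
wrist_force: [0.3, -0.4, 0.3]
grip_width: 0.254
grip_force: 0.0
```

>>> send_rows(
  commands=[0,0,-1,0,0,0,0,0,-1,0,0,0,0,0,0,0,0,0],
)

```text
time: 3.52
position: [527.6, -147.8, 187.0]
orientation: [0.64, 0.768, 0.0, 0.0]
wrist_force: [0.2, -0.5, 1.8]
grip_width: 0.251
grip_force: 0.7
```

>>> send_rows(
  commands=[0,0,-1,0,0,0,0,0,-1,0,0,0,0,0,0,0,0,0],
)

```text
time: 3.9
position: [527.5, -147.8, 185.0]
orientation: [0.64, 0.768, 0.0, 0.0]
wrist_force: [1.5, 0.1, 2.7]
grip_width: 0.253
grip_force: 1.2
```

>>> send_rows(
  commands=[0,0,-1,0,0,0,0,0,0,0,0,0],
)

```text
time: 4.15
position: [527.5, -147.9, 183.9]
orientation: [0.64, 0.768, 0.0, 0.0]
wrist_force: [2.2, -0.1, 3.0]
grip_width: 0.248
grip_force: 1.4
```

```bash
python3 - <<'E'
from plant import cams
from h import *
im=cams.read_camera("wrist");cv2.imwrite("pics/w2.png",im)
E
```

```text
(no output)
```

View pics/w2.png

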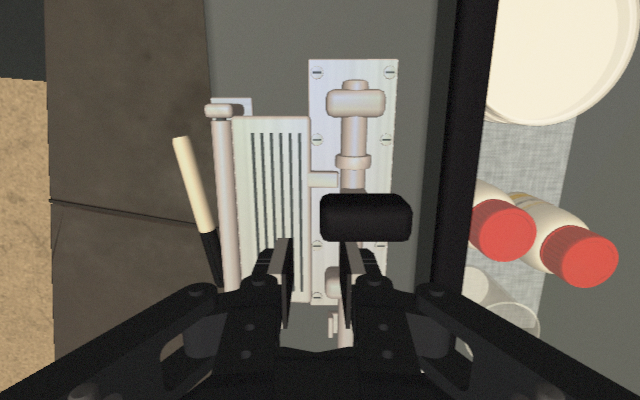

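The left finger, near (280,245), is on the plate. The right finger, near (350,245), is just right of the lug at (365,218). I'll keep pressing down to the stop.

>>> send_rows(
  commands=[0,0,-1,0,0,0,0,0,0,0,0,0],
)

```text
time: 4.45
position: [527.5, -147.8, 182.9]
orientation: [0.64, 0.768, 0.0, 0.0]
wrist_force: [2.1, -0.1, 3.6]
grip_width: 0.246
grip_force: 1.6
```

>>> send_rows(
  commands=[0,0,-0.7,0,0,0,0,0,0,0,0,0],
)

```text
time: 4.7
position: [527.5, -147.8, 182.2]
orientation: [0.64, 0.768, 0.0, 0.0]
wrist_force: [2.4, -0.1, 3.6]
grip_width: 0.249
grip_force: 1.8
```

>>> send_rows(
  commands=[0,0,-0.7,0,0,0,0,0,0,0,0,0],
)

```text
time: 4.95
position: [527.5, -147.9, 181.6]
orientation: [0.64, 0.768, 0.0, 0.0]
wrist_force: [2.8, -0.4, 5.4]
grip_width: 0.25
grip_force: 2.4
```

>>> send_rows(
  commands=[0,0,-0.5,0,0,0,0,0,0,0,0,0],
)

```text
time: 5.2
position: [527.5, -147.8, 181.4]
orientation: [0.64, 0.768, 0.0, 0.0]
wrist_force: [1.3, 0.8, 7.8]
grip_width: 0.247
grip_force: 4.5
```

The force jumped, so the plate is on its stop. Now I'll push left.

>>> send_rows(
  commands=[-0.5,3,0,0,0,0,-0.5,3,0,0,0,0,-0.5,3,0,0,0,0,0,0,0,0,0,0],
)

```text
time: 5.7
position: [526.1, -139.6, 181.5]
orientation: [0.64, 0.768, -0.0, 0.001]
wrist_force: [1.2, -5.9, 9.1]
grip_width: 0.253
grip_force: 4.8
```

>>> send_rows(
  commands=[-0.5,3,0,0,0,0,-0.5,3,0,0,0,0,-0.6,3,0,0,0,0,-0.5,3,0,0,0,0,0,0,0,0,0,0],
)

```text
time: 6.32
position: [524.0, -127.8, 181.5]
orientation: [0.64, 0.768, -0.001, 0.001]
wrist_force: [0.1, -7.3, 7.6]
grip_width: 0.245
grip_force: 5.4
```

>>> send_rows(
  commands=[-0.5,3,0,0,0,0,-0.5,3,0,0,0,0,-0.5,2,0,0,0,0,0,0,0,0,0,0],
)

```text
time: 6.82
position: [522.5, -119.8, 181.5]
orientation: [0.64, 0.768, -0.001, 0.001]
wrist_force: [-0.0, -7.6, 8.0]
grip_width: 0.25
grip_force: 5.8
```

```bash
python3 - <<'E'
from plant import cams
from h import *
c=cams.get_calibration("wrist");im=cams.read_camera("wrist");cv2.imwrite("pics/w3.png",im);np.savez("w3.npz",**c)
E
```

```text
(no output)
```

View pics/w3.png

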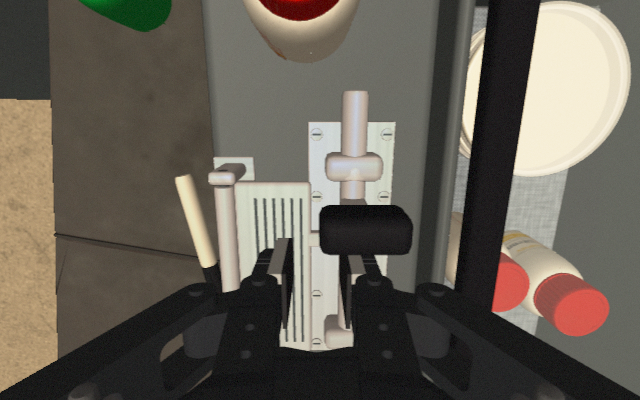

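The lug is now over the tongue at (365,230), and the lid frame has shifted (to about column 490), so the lid has risen. I'll push on to the stop.

>>> send_rows(
  commands=[-0.4,2,0,0,0,0,-0.3,2,0,0,0,0,0,0,0,0,0,0],
)

```text
time: 7.25
position: [521.8, -115.9, 181.5]
orientation: [0.64, 0.768, -0.001, 0.001]
wrist_force: [0.6, -9.1, 8.0]
grip_width: 0.25
grip_force: 5.8
```

>>> send_rows(
  commands=[-0.2,1,0,0,0,0,0,0,0,0,0,0],
)

```text
time: 7.5
position: [521.6, -115.0, 181.5]
orientation: [0.64, 0.768, -0.001, 0.001]
wrist_force: [0.5, -8.5, 9.2]
grip_width: 0.254
grip_force: 6.0
```

>>> send_rows(
  commands=[-0.2,1,0,0,0,0,0,0,0,0,0,0],
)

```text
time: 7.75
position: [521.5, -114.0, 181.6]
orientation: [0.64, 0.768, -0.001, 0.001]
wrist_force: [0.6, -8.6, 7.4]
grip_width: 0.253
grip_force: 5.9
```

>>> send_rows(
  commands=[-0.2,1,0,0,0,0,0,0,0,0,0,0],
)

```text
time: 8.0
position: [521.3, -113.5, 181.6]
orientation: [0.64, 0.768, -0.001, 0.002]
wrist_force: [0.6, -13.4, 6.8]
grip_width: 0.249
grip_force: 8.8
```

The jump in side force means the bolt is at its stop. I'll ease off slightly, then raise slowly so the plate springs up while the lug is still held.

>>> send_rows(
  commands=[0.1,-0.6,0,0,0,0,0,0,1,0,0,0,0,0,2,0,0,0,0,0,2,0,0,0,0,0,2,0,0,0,0,0,2,0,0,0,0,0,1,0,0,0,0,0,0,0,0,0,0,0,0,0,0,0],
)

```text
time: 9.12
position: [520.3, -113.7, 190.0]
orientation: [0.64, 0.768, -0.001, -0.0]
wrist_force: [0.9, -12.5, -6.6]
grip_width: 0.251
grip_force: 6.3
```

>>> send_rows(
  commands=[0.3,-2,0,0,0,0,0.3,-2,0,0,0,0,0.5,-3,0,0,0,0,0.5,-3,0,0,0,0,0,0,0,0,0,0],
)

```text
time: 9.75
position: [522.8, -122.4, 191.1]
orientation: [0.64, 0.768, 0.0, -0.0]
wrist_force: [0.3, -0.6, -0.7]
grip_width: 0.25
grip_force: 0.0
```

The force is zero after backing off, so the lug didn't follow. Now I'll rise clear and look.

>>> send_rows(
  commands=[0,0,10,0,0,0,0,0,20,0,0,0,0,0,25,0,0,0,0,0,25,0,0,0,0,0,0,0,0,0],
)

```text
time: 10.38
position: [523.4, -122.5, 273.2]
orientation: [0.64, 0.768, 0.001, 0.002]
wrist_force: [1.1, 0.2, -0.2]
grip_width: 0.249
grip_force: 0.0
```

```bash
python3 - <<'E'
from plant import cams
from h import *
c=cams.get_calibration("wrist");im=cams.read_camera("wrist");cv2.imwrite("pics/w4.png",im)
th=np.radians(10.11);R=np.array([[np.cos(th),-np.sin(th)],[np.sin(th),np.cos(th)]]);t=np.array([590.8,-114.3])
m=(im[120:270,310:392].max(2)<60).astype(np.uint8)
n,l,st,ce=cv2.connectedComponentsWithStats(m)
for s in st[1:]:
    x,y,w,h,a=s
    if a>300:print(x+310,y+120,w,h,[(R.T@(ray(c,x+310+w/2,y+120+k,134.5)[:2]-t)).round(1) for k in(0,h)])
cv2.imwrite("pics/s4.png",cv2.resize(cams.read_camera("scene")[140:270,240:440],None,fx=4,fy=4))
E
```

```text
381 120 11 150 [array([-23.4,  62.2]), array([-17.3, -38.4])]
317 162 55 28 [array([-48.3,  36.4]), array([-47.8,  18.2])]
```

View pics/w4.png

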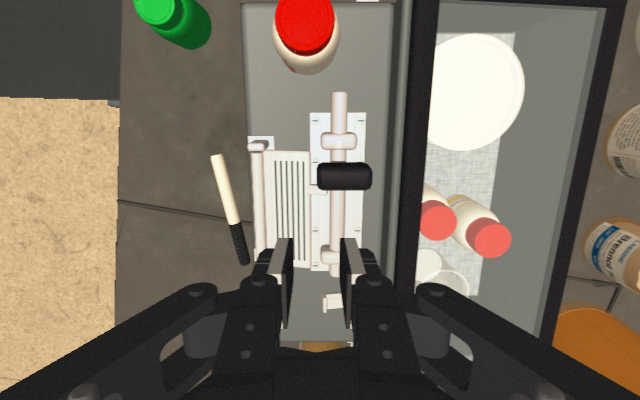

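View pics/s4.png

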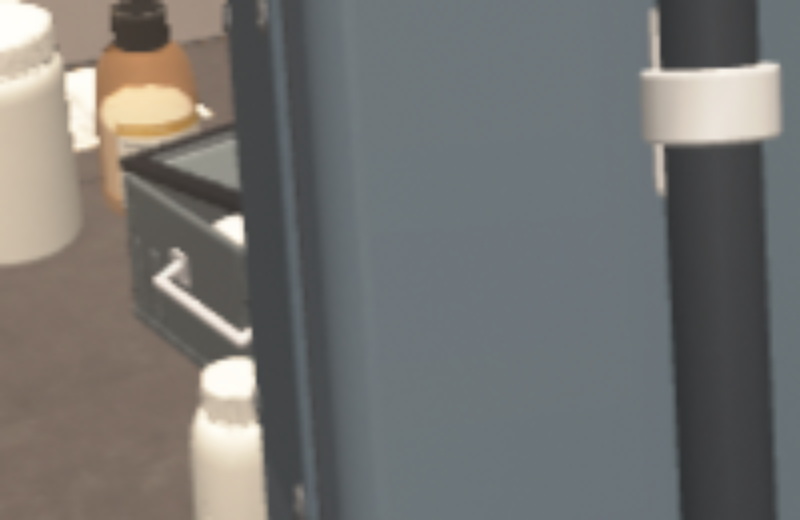

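The lug reads 24.5 mm drawn (its left edge went from y 11.9 to 36.4 mm), which matches resting against the raised tongue. The lid is ajar, nothing is being touched, and the bottles and marker in view are where they were.

```bash
python3 -c "
from plant import robot
print(robot.job_done())"
```

```text
the job is handed in; nothing more can be done
None
```

The carrier is unbolted and handed in: the bolt rests at about 24.5 mm drawn, which fits the sprung-up plate holding it, and the lid has risen ajar. I used the fingertips only, and the last reading before hand-in was about 10 s.

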